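# Load the bed-scraper blade onto its locating pin

## Robot

A 7-joint arm with a two-finger parallel gripper is mounted at the origin on the work surface. World frame = base frame: x ahead of the robot, y to its left, z up, the work surface at z = 0. Lengths are in m, angles in rad, forces in N, time in s.
With the tool pointing down it reaches from about 0.425 to 0.925 m from the base axis. Payload 6.8 kg.
Tool frame: the origin (TCP) lies at the very end of the fingers, on their centre line; the grasp point (between the pads) lies 19 mm behind it; x points along the fingers, y is the direction in which the jaws open and shut, and the axes are right-handed (so a half turn about x gives the same grasp; the last joint's range is limited). The gripper opens to 85 mm and grips with 20 to 120 N. Pads are 22 mm wide; open, the fingers measure 114 mm over their backs; the gripper's body (76 mm by 85 mm) begins 54 mm behind the grasp point. The pads swing forward as they close: fully open they stand 13 mm farther back than shut.
Start: joints at [-1.326, 0.477, 0.022, 1.555, -0.011, 1.109, -0.083], TCP at [0.233, 0.633, 0.231] pointing down, gripper open.
Joint ranges: [-2.96, 2.96], [-0.34, 2.1], [-1.41, 1.46], [0.24, 2.44], [-1.37, 4.51], [0.17, 1.92], [-2.96, 2.96]. Speed limits (rad/s): [2.39, 2.39, 3.14, 3.14, 3.14, 3.14, 3.14].

## Interface

Orientations are given as a unit quaternion [w, x, y, z].
In Python, from rig import manip gives the robot as it stands.
- The arm moves only by the tool jog_arm, never from a script. Its argument "commands" is a list of rows, each a list of 7 numbers: the finger opening in mm, from 0 to 85.4, then the shift along the tool's x, y, z in mm, then the turn, a rotation vector about the tool's x, y, z in degrees. A call has exactly 10 rows; each row shifts and turns the commanded pose from where the row before left it, along the tool's axes as they then stand; what a row does not reach is not made up. A row lasts 1/10 s, in which the tool goes at most 50 mm and 8.59 degrees, less where a joint would pass 70% of its speed; a pose out of reach is approached as far as the arm can. A call with a gripper value outside its range is refused whole. The fingers move at their own pace and stop on an object; the grip force is fixed at half the most. Time passes only in rows, so rows that do not move let the fingers close, or fill a call up. It gives the time, the measured TCP pose, the force and the opening at its end, in the units of the state.
- manip.get_obs(): the state, without advancing time (a new reading comes with each control period).
- manip.get_image(name): name is "side" or "top" or "wrist"; returns a dict with "img" (480x640x3 uint8, red, green, blue), "K" (3x3 intrinsics, pixels), "rvec" (rotation vector, rad) and "tvec" (3), from world to camera coordinates, as OpenCV has them; the wrist camera has in their place "tool_from_camera" (4x4, takes a point from camera to tool coordinates, whose origin is the TCP and whose axes are the tool frame's). Camera axes: x right, y down, z forward; pixel columns grow to the right and rows downward; lengths in m; the calibration is good to about 2 mm. A picture is of the moment at which its call begins: read the wrist's pose just before it. There is no depth.
- manip.job_done(): hands the job in, once; it reports no verdict.
The state is a dict: "time": time; "qpos": joint angles; "dq": joint speeds; "effort": joint torques, N m; "ee_pos": TCP position; "eef_rot": TCP orientation; "force": force on the tool from outside, world axes, zero at the start; "wrist_torque": the same for the moment, N m; "grip_width": opening from 0.0 (shut) to 1.0 (fully open).
Only numpy, scipy, OpenCV 4.12 (cv2) and the standard library are available. Lean on these libraries where they do the work, as an engineer would, in place of code of your own. Each camera call takes 0.05 s, during which the arm holds its last target. There are 200 camera calls.

## Task

Load the scraper blade into the blade holder: lay it flat between the blue cheeks with the notched end towards the brass pin, feel for the pin with the notch (it may stand off-centre), and push the blade gently but firmly until the bottom of the notch bears on the pin, never forcing it. Then, with the blade left flat and fully home, swing the orange keeper arm all the way across over the blade, let go, and leave the other things on the bench where they are.

Things in the scene. Friction and masses are not known exactly. Their poses are not given: they have to be found in the camera images.
- holder: Blade holder fixed to the bench: aluminium plate 12 mm high, x -65 to 60 mm, y -48 to 63 mm, with two blue cheeks along x, 7 mm above the plate, inner faces at y = -39 and 39 mm. Origin on the bench under it; +x runs from the open front to the pin end, the way the blade slides home. Over 15 N on the pin or 30 N on the whole holder is too rough. Keeper pivot at x = 25, y = 53 mm.
- stop: Black cross guide flush in the plate, with its brass pin, 6 mm thick, rising 7 mm above the plate (to 19 mm above the bench). Origin and axes are the holder's. The pin is locked at x = 27 mm, but its y is unknown, set anew each time within -12 to 12 mm and not shown by this pose: find it by feel or sight. Blade home: notch bottom at x = 24 mm, bearing on the pin.
- blade_rib (a point): Centre of the red grip rib (20 mm along x, 12 thick in y, 32 tall) on the loose steel blade (0.14 to 0.24 kg), 21 mm above its underside; a red cross guard (36 wide in y, 4 thick, as tall) closes the rib's front end, 10 mm ahead: push through it. Blade 80 long, 50 wide, 5 thick, plus an 8 mm edge at its -x end. +x points to the notched end, whose face is 50 mm ahead of this point.
- blade_notch (a point): Middle of the notch bottom, 2.5 mm above the blade's underside and 34 mm ahead (+x) of blade_rib, same axes. The notch is 16 mm deep from the end face and 8 mm wide, with square corners, so it slips over the 6 mm pin only within 1 mm of true sideways.
- keeper (a joint): Angle (rad) of the orange keeper arm, a flat bar swinging level about its upright pivot. 0: along the holder's +x, clear of the blade; grows clockwise seen from above to 1.571 at its stop, pointing along -y over the blade. 48 mm long from the pivot, 13 wide, underside 20 mm above the bench, 3 mm over the blade. Friction holds it anywhere; about 2 N at the post moves it.
- keeper_post (a point): Mid-height of the upright black post on the keeper arm: 12 mm in diameter, 32 mm tall, 38 mm from the pivot; this point is 41 mm above the bench (post from 25 to 57 mm).
- column1: Bystander: black fluted printed column standing upright, 40 mm across, 100 mm tall. Origin under its centre.
- column2: Bystander: black fluted printed column standing upright, 40 mm across, 85 mm tall. Origin under its centre.
- cleaner: Bystander: clear bottle with a white cap, 56 mm across, 130 mm tall. Origin under its centre.
- spool: Bystander: filament spool lying flat, 150 mm across, 50 mm tall. Origin under its centre.
Things that resemble listed ones, but are neither listed nor needed, are in the scene too. Leave any red look-alike of the holder alone. Several things look just like the part that bears blade_rib: the one meant starts farthest to the robot's right.

How it is judged:
On the way:
1. the blade is pressed home: notch bottom within 1.5 mm of its seat on the pin, blade low in the holder, bearing on the pin with at least 2 N for 0.15 s, while the keeper is still clear (x of blade_notch in the frame of holder above 0.0225 m and z of blade_notch in the frame of holder below 0.018 m and contact force between blade and stop above 2 N and value of joint keeper below 0.7 rad), for 0.15 s.
At the end, for the whole second after the job is handed in: The blade lies at rest flat on the holder's plate (within 1.5 mm of height and 0.05 rad), its notch over the pin and the notch bottom within 1.5 mm of bearing on it, lengthwise in the holder within 0.12 rad; the keeper arm is swung across the blade to at least 1.35 rad (x of blade_notch in the frame of holder between 0.0225 and 0.0255 m and z of blade_notch in the frame of holder between 0.013 and 0.016 m and z of blade_rib in the frame of holder below 0.0345 m and angle between blade_rib's own z axis and vertical below 0.05 rad and angle between the x axis of blade_rib and the x axis of holder, either way round below 0.12 rad and value of joint keeper above 1.35 rad and linear speed of blade below 0.01 m/s); the robot touches nothing.
It fails at once if the blade is forced: more than 15 N on the pin, or more than 30 N between the blade and the holder in all (contact force between blade and stop above 15 N or contact force between blade and holder above 30 N).
It fails at once if a bystander is shifted by more than 25 mm (distance of any of column1, column2, cleaner, spool from where it was at the start of the episode above 0.025 m).
It also fails if it takes over 72 s, if anything falls off the work surface, if the arm or the gripper's body presses on something with over 40 N, if the wrist force passes 120 N, or if a joint passes its speed limit or range.

## Working session

There is one attempt and no reset: what is moved stays moved. The work goes in short steps, Python scripts to look and compute and a tool call to move; the robot and the scene stay as the last step left them, time stands still between calls to the robot, and variables do not carry over. Pictures are saved under pics/ and viewed, about 8 in all and at most 12, crops included, and the job is handed in when it is done.

Besides the shell and the picture viewer there is one more tool, called after ">>>" by a JSON object that holds its "api" and its "payload". jog_arm: Moves the arm, as the interface text tells. Its arguments: {"type":"object","properties":{"commands":{"type":"array"}},"required":["commands"]}

```bash
mkdir -p pics; cat > h.py <<'E'
import numpy as np,cv2
from scipy.spatial.transform import Rotation as R
from rig import manip
def ray(im,uv,obs=None):
    K=np.array(im["K"]);d=np.linalg.inv(K)@np.array([uv[0],uv[1],1.])
    if "rvec" in im:
        M=cv2.Rodrigues(np.array(im["rvec"],float))[0];t=np.array(im["tvec"]).ravel()
        return -M.T@t,M.T@d
    q=obs["eef_rot"];T=np.eye(4);T[:3,:3]=R.from_quat([q[1],q[2],q[3],q[0]]).as_matrix();T[:3,3]=obs["ee_pos"]
    T=T@np.array(im["tool_from_camera"]);return T[:3,3],T[:3,:3]@d
def plane(im,uv,z,obs=None):
    o,d=ray(im,uv,obs);return o+d*(z-o[2])/d[2]
def save(n,img):cv2.imwrite("pics/"+n,cv2.cvtColor(img,cv2.COLOR_RGB2BGR))
E
python3 - <<'E'
from h import *
o=manip.get_obs();print(o)
for n in("top","side"):
    im=manip.get_image(n);save(n+"0.png",im["img"]);np.save(n+"0.npy",im,allow_pickle=True)
    print(n,ray(im,(320,240)))
E
```

```text
{'time': 0.0, 'qpos': array([-1.32611653,  0.47774034,  0.02235099,  1.55643839, -0.01150276,
        1.10928213, -0.08309799]), 'dq': array([ 8.00877092e-04, -2.98575752e-04,  1.89814779e-04, -3.76082948e-05,
        5.27622051e-04,  5.86601547e-04,  1.17708457e-03]), 'effort': array([-1.10190049e-03, -5.96434808e+01,  1.60742797e+00, -2.81206638e+01,
        1.24648085e-02,  9.30065929e-03, -2.45097971e-05]), 'ee_pos': array([0.23303702, 0.63288295, 0.23037151]), 'eef_rot': array([ 0.69607309,  0.12346435,  0.69619799, -0.12468829]), 'force': array([-0.10831176, -0.34473515,  0.92035006]), 'wrist_torque': array([ 0.01881027, -0.03508628, -0.00172753]), 'grip_width': 1.0014753245420676}
top (array([ 0.28433804, -0.00291494,  1.65393369]), array([ 0.23067095,  0.00818306, -0.97329971]))
side (array([ 0.30478098, -0.9027904 ,  0.9243333 ]), array([ 0.2388941 ,  0.69710482, -0.67599946]))
```

View pics/top0.png

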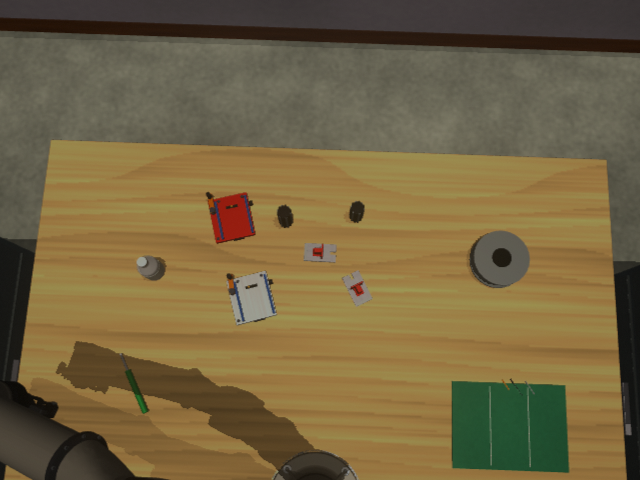

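View pics/side0.png

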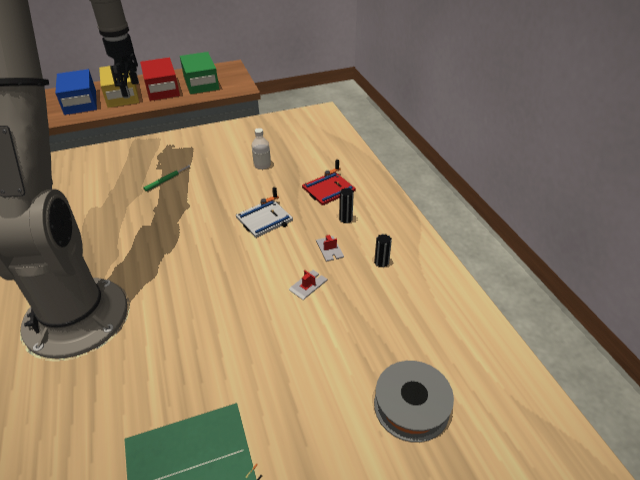

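The top view shows the true holder at about (252,298), with its pin slot near (252,287) and keeper at (231,283). Two blades are at (320,252) and (357,289), and the one at (357,289) is farthest right, so it is the target. The red look-alike is at (232,218).

```bash
python3 - <<'E'
from h import *
im=np.load("top0.npy",allow_pickle=True).item();si=np.load("side0.npy",allow_pickle=True).item()
def blobs(im,m,z,mn=12):
    n,l,s,c=cv2.connectedComponentsWithStats(m.astype(np.uint8))
    for i in range(1,n):
        if s[i,4]>=mn: print(c[i].round(1),s[i,4],plane(im,c[i],z).round(4))
a=im["img"].astype(int);r,g,b=a[...,0],a[...,1],a[...,2]
print("red");blobs(im,(r>120)&(g<60)&(b<60),.025)
print("blue");blobs(im,(b>r+40)&(b>g+30),.019)
print("orange");blobs(im,(r>150)&(g>60)&(g<120)&(b<50),.022,5)
# white plate & steel
hsv=cv2.cvtColor(im["img"],cv2.COLOR_RGB2HSV)
m=((hsv[...,1]<50)&(hsv[...,2]>110)).astype(np.uint8);m[:150]=0
cs,_=cv2.findContours(m,cv2.RETR_EXTERNAL,2)
for c in cs:
    if cv2.contourArea(c)>100:
        rc=cv2.minAreaRect(c);z=.012 if cv2.contourArea(c)>800 else .005
        print(rc,[plane(im,p,z)[:2].round(3).tolist() for p in cv2.boxPoints(rc)])
for n,uv,z in(("c1",(285,216),.05),("c2",(357,211),.05),("bot",(150,268),.06)):print(n,plane(im,uv,z))
crop=cv2.resize(im["img"][180:335,190:390],(800,620),interpolation=cv2.INTER_CUBIC)[:600];save("crop0.png",crop)
E
```

```text
red
[231.6 218.2] 1270 [0.723  0.2565 0.025 ]
[318.5 249.4] 41 [0.6439 0.0139 0.025 ]
[316.2 254.8] 12 [0.6288 0.0194 0.025 ]
[358.2 289.4] 47 [ 0.5377 -0.097   0.025 ]
blue
[239.  304.5] 12 [0.4858 0.2216 0.019 ]
orange
[210.5 202.8] 23 [0.7657 0.3185 0.022 ]
[230.4 284. ] 25 [0.5402 0.248  0.022 ]
((356.800048828125, 288.1000061035156), (31.304948806762695, 17.441329956054688), 63.43495178222656) [[0.571, -0.053], [0.594, -0.095], [0.518, -0.135], [0.495, -0.093]]
((250.7058868408203, 297.32354736328125), (45.11162567138672, 40.98851776123047), 75.96376037597656) [[0.551, 0.264], [0.582, 0.157], [0.464, 0.121], [0.433, 0.226]]
((319.5534362792969, 252.0913848876953), (30.594173431396484, 17.146831512451172), 3.3664605617523193) [[0.618, 0.053], [0.666, 0.053], [0.664, -0.032], [0.616, -0.031]]
c1 [0.72787483 0.1081243  0.05      ]
c2 [ 0.74934756 -0.08711546  0.05      ]
bot [0.56903169 0.45784614 0.06      ]
```

View pics/crop0.png

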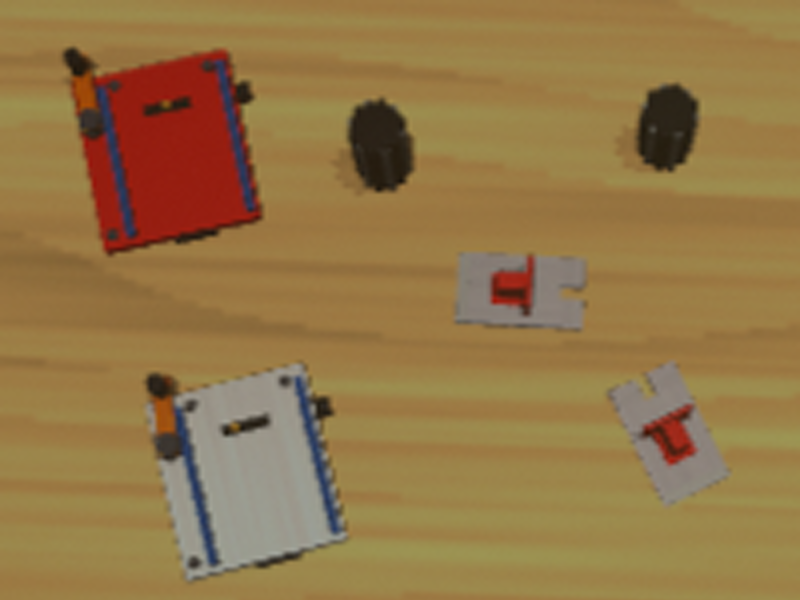

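```bash
cat >> h.py <<'E'
def rot(o):
    q=o["eef_rot"];return R.from_quat([q[1],q[2],q[3],q[0]])
def togo(o,p,yaw,flip=1):
    "shift in present tool axes (mm) and turn (deg, tool axes) to TCP p with tool y = flip*(holder/blade y at yaw), tool down"
    M=rot(o).as_matrix();y=flip*np.array([-np.sin(yaw),np.cos(yaw),0]);x=np.array([0,0,-1.])
    T=np.c_[x,y,np.cross(x,y)]
    print("shift now-axes",(M.T@(np.array(p)-o["ee_pos"])*1e3).round(1),"turn",np.degrees(R.from_matrix(M.T@T).as_rotvec()).round(2),
     "shift target-axes",(T.T@(np.array(p)-o["ee_pos"])*1e3).round(1))
E
python3 - <<'E'
from h import *
o=manip.get_obs();im=manip.get_image("wrist");print(np.array(im["tool_from_camera"]).round(3),im["K"])
print(rot(o).as_matrix().round(3))
for f in(1,-1):
    togo(o,[.42,.16,.25],np.radians(17),f); togo(o,[.5,-.1,.25],np.radians(27),f)
E
```

```text
[[ 0.002 -0.27   0.963 -0.142]
 [ 1.     0.    -0.002 -0.001]
 [ 0.     0.963  0.27  -0.068]
 [ 0.     0.     0.     1.   ]] [[432.4109967    0.         331.11862346]
 [  0.         432.4109967  240.2645543 ]
 [  0.           0.           1.        ]]
[[-0.     0.346  0.938]
 [-0.002  0.938 -0.346]
 [-1.    -0.002  0.   ]]
shift now-axes [ -18.9 -379.2  338.8] turn [-3.721e+01 -2.000e-02  9.000e-02] shift target-axes [ -19.6 -506.9   40.5]
shift now-axes [ -18.5 -595.6  503.7] turn [-4.721e+01 -3.000e-02  9.000e-02] shift target-axes [ -19.6 -774.2  -94.9]
shift now-axes [ -18.9 -379.2  338.8] turn [1.4279e+02 1.2000e-01 3.0000e-02] shift target-axes [-19.6 506.9 -40.5]
shift now-axes [ -18.5 -595.6  503.7] turn [1.3279e+02 1.1000e-01 4.0000e-02] shift target-axes [-19.6 774.2  94.9]
```

>>> {"api": "jog_arm", "payload": {"commands": [[85,0,-28.5,31.5,0,0,0],[85,0,-28.5,31.5,0,0,0],[85,0,-28.5,31.5,0,0,0],[85,0,-28.5,31.5,0,0,0],[85,0,-28.5,31.5,0,0,0],[85,0,-28.5,31.5,0,0,0],[85,0,-28.5,31.5,0,0,0],[85,0,-28.5,31.5,0,0,0],[85,0,-28.5,31.5,0,0,0],[85,0,-28.5,31.5,0,0,0]]}}

```text
time: 1.15
ee_pos: [0.4308, 0.2555, 0.2313]
eef_rot: [0.696, 0.124, 0.696, -0.124]
force: [1.1, 1.1, 0.3]
grip_width: 0.996
```

>>> {"api": "jog_arm", "payload": {"commands": [[85,0,-28.5,31.5,0,0,0],[85,0,-28.5,31.5,0,0,0],[85,0,0,0,-7.44,0,0],[85,0,0,0,-7.44,0,0],[85,0,0,0,-7.44,0,0],[85,0,0,0,-7.44,0,0],[85,0,0,0,-7.44,0,0],[85,0,0,0,0,0,0],[85,0,0,0,0,0,0],[85,0,0,0,0,0,0]]}}

```text
time: 2.15
ee_pos: [0.4697, 0.1819, 0.2312]
eef_rot: [0.699, -0.104, 0.7, 0.104]
force: [0.6, 0.2, 0.4]
grip_width: 0.998
```

```bash
python3 - <<'E'
from h import *
o=manip.get_obs();im=manip.get_image("wrist");save("w1.png",im["img"]);np.save("w1.npy",{"im":im,"o":o},allow_pickle=True)
print(o["time"],o["ee_pos"]);togo(o,[.5,-.1,.23],np.radians(27))
E
```

```text
2.15 [0.4697021  0.18185145 0.23122352]
shift now-axes [   1.2 -278.5  -52.6] turn [-1.016e+01 -1.000e-02 -0.000e+00] shift target-axes [   1.2 -264.9 -101. ]
```

View pics/w1.png

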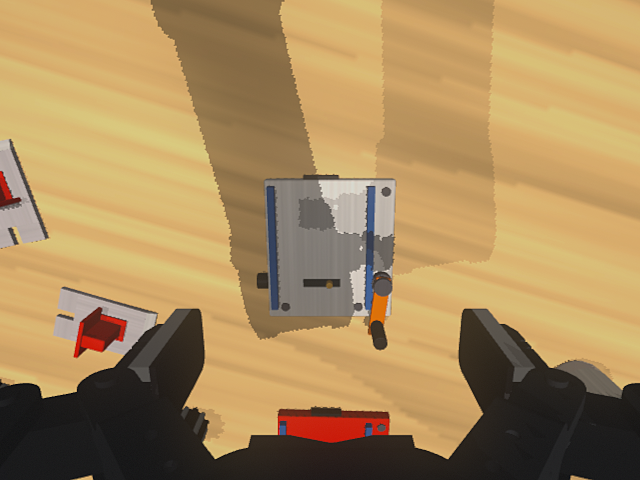

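The wrist view shows the holder plate over about (265..395, 179..317). The blue cheeks are at columns 271 and 370, the brass pin is near (330,284) in its black slot (303..340), the keeper pivot is at (382,283), and the post end is at (378,340).

```bash
cat > meas.py <<'E'
from h import *
def holder(im,o,v=True):
    hsv=cv2.cvtColor(im["img"],cv2.COLOR_RGB2HSV);H,S,V=[hsv[...,i].astype(int) for i in range(3)]
    m=((H>100)&(H<125)&(S>110)&(V>50)).astype(np.uint8)
    cs,_=cv2.findContours(m,cv2.RETR_EXTERNAL,cv2.CHAIN_APPROX_NONE);out=[]
    for c in sorted(cs,key=cv2.contourArea)[-4:]:
        if cv2.contourArea(c)<100: continue
        P=np.array([plane(im,p,.019,o)[:2] for p in c[:,0]],np.float32)
        rc=cv2.minAreaRect(P);bp=cv2.boxPoints(rc);d=max((bp[1]-bp[0],bp[2]-bp[1]),key=np.linalg.norm);d=d*np.sign(d[0])
        print("cheek",np.round(rc[0],4),np.round(rc[1],4),"yaw",np.degrees(np.arctan2(d[1],d[0])).round(2));out.append((rc[0],d/np.linalg.norm(d)))
    return out
E
python3 - <<'E'
from meas import *
D=np.load("w1.npy",allow_pickle=True).item();im,o=D["im"],D["o"]
holder(im,o)
a=im["img"];hsv=cv2.cvtColor(a,cv2.COLOR_RGB2HSV)
for n,uv,z in[("fl",(265,179),.012),("fr",(395,179),.012),("br",(395,317),.012),("bl",(270,317),.012),("pin",(330,283),.019),("slotL",(303,283),.012),("slotR",(340,283),.012),("pivot",(382,283),.03),("post",(378,325),.057)]:
    print(n,plane(im,uv,z,o).round(4))
print(a[278:290,322:340].tolist()) if 0 else None
sub=a[255:345,255:405];save("w1c.png",cv2.resize(sub,None,fx=5,fy=5,interpolation=cv2.INTER_NEAREST))
E
```

```text
cheek [0.5172 0.1419] [0.0958 0.0054] yaw 16.95
cheek [0.4651 0.2132] [0.0374 0.0053] yaw 16.89
cheek [0.5305 0.2333] [0.0423 0.0061] yaw 16.56
fl [0.4665 0.1217 0.012 ]
fr [0.435  0.2256 0.012 ]
br [0.5541 0.2668 0.012 ]
bl [0.5872 0.1575 0.012 ]
pin [0.5369 0.1997 0.019 ]
slotL [0.5465 0.1773 0.012 ]
slotR [0.5369 0.209  0.012 ]
pivot [0.52   0.2407 0.03  ]
post [0.5461 0.2429 0.057 ]
```

View pics/w1c.png

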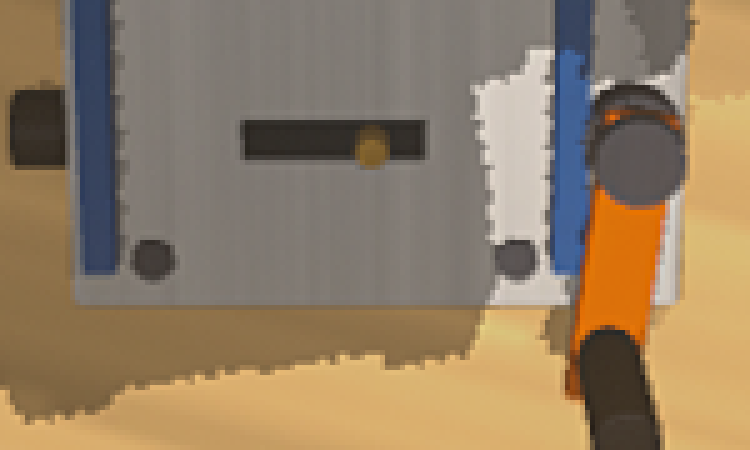

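The pin stands at holder y ≈ +7 mm. The holder origin is at about (0.516, 0.185), yaw 16.9°. Next is the blade.

>>> {"api": "jog_arm", "payload": {"commands": [[85,8,-39.8,-7.5,0,0,0],[85,8,-39.8,-7.5,0,0,0],[85,8,-39.8,-7.5,0,0,0],[85,8,-39.8,-7.5,0,0,0],[85,8,-39.8,-7.5,0,0,0],[85,8,-39.8,-7.5,0,0,0],[85,8,-39.8,-7.5,0,0,0],[85,0,0,0,-5.1,0,0],[85,0,0,0,-5.1,0,0],[85,0,0,0,0,0,0]]}}

```text
time: 3.2
ee_pos: [0.5009, -0.1002, 0.1752]
eef_rot: [0.687, -0.166, 0.687, 0.166]
force: [0.1, -0.4, -0.2]
grip_width: 0.995
```

```bash
python3 - <<'E'
from h import *
o=manip.get_obs();im=manip.get_image("wrist");np.save("w2.npy",{"im":im,"o":o},allow_pickle=True)
print(o["time"],o["ee_pos"],o["dq"].round(3))
im=np.load("w2.npy",allow_pickle=True).item()["im"];a=im["img"].copy();hsv=cv2.cvtColor(a,cv2.COLOR_RGB2HSV)
red=(((hsv[...,0]<8)|(hsv[...,0]>172))&(hsv[...,1]>150)&(hsv[...,2]>40)).astype(np.uint8)
m=((hsv[...,1]<60)&(hsv[...,2]>100)).astype(np.uint8)|red
cs,_=cv2.findContours(m,cv2.RETR_EXTERNAL,1)
for c in cs:
    if cv2.contourArea(c)>1500:
        rc=cv2.minAreaRect(c);print(rc)
        ap=cv2.approxPolyDP(c,3,True)[:,0]
        for p in ap:print(p,plane(im,p,.005,o)[:2].round(4))
save("w2.png",a)
E
```

```text
3.2 [ 0.5009282  -0.10018934  0.17520075] [-0.019 -0.002  0.004 -0.    -0.006 -0.    -0.081]
((370.738525390625, 419.06903076171875), (104.98900604248047, 53.53825378417969), 24.676862716674805)
[313 422] [ 0.6679 -0.0334]
[349 438] [0.6683 0.0013]
[354 434] [0.6627 0.0032]
[359 437] [0.6634 0.0085]
[392 432] [0.6461 0.0312]
[411 434] [0.6404 0.0467]
[413 440] [0.6449 0.0513]
[429 417] [0.6186 0.0517]
[340 376] [ 0.618  -0.0335]
[329 396] [ 0.639  -0.0329]
[344 405] [ 0.641  -0.0177]
[339 410] [ 0.6473 -0.0192]
[323 403] [ 0.6473 -0.0343]
((619.4208374023438, 354.1196594238281), (56.522769927978516, 90.80681610107422), 20.973493576049805)
[607 308] [0.4686 0.1248]
[580 379] [0.5303 0.1436]
[585 378] [0.5276 0.1467]
[609 315] [0.4727 0.1298]
[618 316] [0.4702 0.1367]
[623 321] [0.4719 0.1428]
[594 393] [0.5358 0.1619]
[620 397] [0.5291 0.1834]
[626 384] [0.5168 0.1802]
[639 382] [0.5104 0.1886]
[639 313] [0.4606 0.1498]
((310.0, 270.5), (109.0, 66.0), 90.0)
[277 216] [ 0.5198 -0.1369]
[282 325] [ 0.5981 -0.0957]
[307 324] [ 0.5883 -0.0784]
[306 307] [ 0.5755 -0.0856]
[315 305] [ 0.5708 -0.0801]
[318 324] [ 0.5843 -0.0706]
[343 324] [ 0.5752 -0.053 ]
[343 244] [ 0.5167 -0.0835]
[342 257] [ 0.5261 -0.0795]
[326 255] [ 0.5302 -0.091 ]
[325 278] [ 0.5471 -0.0833]
[324 248] [ 0.526  -0.0948]
[288 252] [ 0.5412 -0.1176]
[282 248] [ 0.5405 -0.123 ]
[281 227] [ 0.5261 -0.1307]
[340 227] [ 0.506  -0.0916]
[342 216] [ 0.4979 -0.0941]
```

View pics/w2.png

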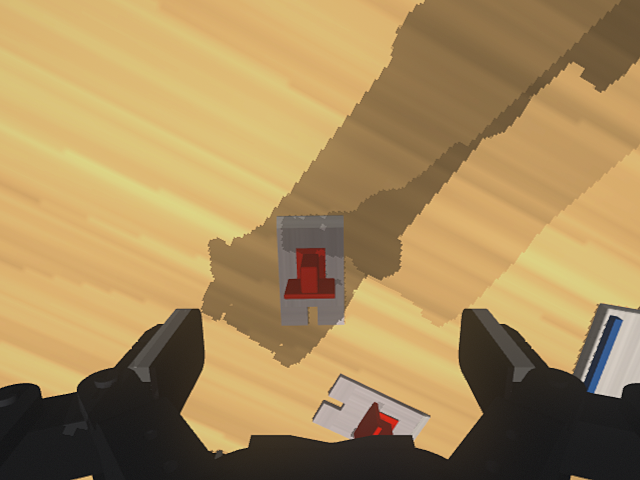

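The blade lies with its front corners at (282,325) and (343,324), rear corners at (277,216) and (342,216), and the notch at (310,307). That measures 88 mm long and about 49 mm wide, which agrees with the given sizes. Yaw is 27.9° and the rib centre is about (0.5425, -0.0977).

```bash
python3 - <<'E'
from h import *
o=manip.get_obs();togo(o,[.5385,-.0998,.010],np.radians(27.9))
E
```

```text
shift now-axes [165.2 -17.   33.5] turn [-0.88  0.   -0.01] shift target-axes [165.3 -17.5  33.2]
```

>>> {"api": "jog_arm", "payload": {"commands": [[50,0,0,0,-0.88,0,0],[50,15,-8.7,16.6,0,0,0],[50,15,-8.8,16.6,0,0,0],[50,25,0,0,0,0,0],[50,25,0,0,0,0,0],[50,25,0,0,0,0,0],[50,20,0,0,0,0,0],[50,15,0,0,0,0,0],[50,0,0,0,0,0,0],[50,0,0,0,0,0,0]]}}

```text
time: 4.25
ee_pos: [0.5388, -0.0997, 0.0356]
eef_rot: [0.686, -0.171, 0.686, 0.171]
force: [0.4, 0.1, 0.6]
grip_width: 0.584
```

```bash
python3 - <<'E'
from h import *
o=manip.get_obs();togo(o,[.5385,-.0998,.010],np.radians(27.9));print(o["force"])
im=manip.get_image("wrist");save("w3.png",im["img"])
E
```

```text
shift now-axes [25.6  0.  -0.3] turn [0.15 0.01 0.01] shift target-axes [25.6  0.  -0.3]
[0.3860716  0.13158452 0.61144061]
```

View pics/w3.png

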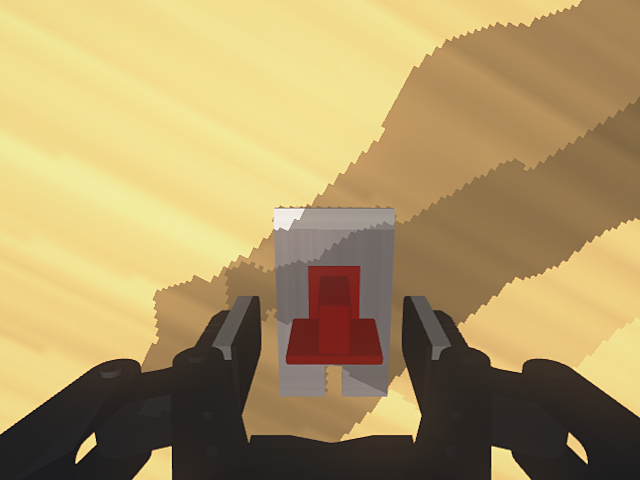

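```bash
python3 - <<'E'
from h import *
o=manip.get_obs();im=manip.get_image("wrist");M=rot(o).as_matrix()
for uv,z in[((335,319),.037),((335,276),.037),((335,266),.005),((319,290),.037),((352,290),.037),((334,396),.005),((276,229),.005),((394,229),.005)]:print(uv,(M.T@(plane(im,uv,z,o)-o["ee_pos"])*1e3).round(1))
E
```

```text
(335, 319) [-0.9  0.3  0.3]
(335, 276) [ -0.9   0.3 -16.1]
(335, 266) [31.1  0.5 -8.8]
(319, 290) [ -0.9  -5.3 -10.9]
(352, 290) [ -0.9   6.3 -10.9]
(334, 396) [31.2  0.2 54.8]
(276, 229) [ 31.1 -23.9 -24.9]
(394, 229) [ 31.1  24.9 -24.9]
```

>>> {"api": "jog_arm", "payload": {"commands": [[40,5,0,3,0,0,0],[40,10,0,0,0,0,0],[40,10,0,0,0,0,0],[40,0,0,0,0,0,0],[0,0,0,0,0,0,0],[0,0,0,0,0,0,0],[0,0,0,0,0,0,0],[0,0,0,0,0,0,0],[0,0,0,0,0,0,0],[0,0,0,0,0,0,0]]}}

```text
time: 5.35
ee_pos: [0.5412, -0.0984, 0.0105]
eef_rot: [0.686, -0.171, 0.686, 0.171]
force: [-0.6, -0.0, 1.5]
grip_width: 0.126
```

>>> {"api": "jog_arm", "payload": {"commands": [[0,0,0,0,0,0,0],[0,0,0,0,0,0,0],[0,0,0,0,0,0,0],[0,-10,0,0,0,0,0],[0,-20,0,0,0,0,0],[0,-20,0,0,0,0,0],[0,-20,0,0,0,0,0],[0,-10,0,0,0,0,0],[0,0,0,0,0,0,0],[0,0,0,0,0,0,0]]}}

```text
time: 6.35
ee_pos: [0.5408, -0.0981, 0.0899]
eef_rot: [0.686, -0.171, 0.686, 0.172]
force: [-0.4, 0.7, -1.8]
grip_width: 0.129
```

```bash
python3 - <<'E'
from h import *
o=manip.get_obs();togo(o,[.4736,.1796,.055],np.radians(16.9))
E
```

```text
shift now-axes [ 35.  276.6  71.5] turn [11.18 -0.02 -0.02] shift target-axes [ 34.9 285.2  16.5]
```

>>> {"api": "jog_arm", "payload": {"commands": [[0,-5,15,4,0,0,0],[0,0,32.6,8.5,0,0,0],[0,0,36,9.3,0,0,0],[0,0,36,9.3,0,0,0],[0,0,36,9.3,0,0,0],[0,0,36,9.3,0,0,0],[0,0,36,9.3,0,0,0],[0,0,30,7.7,0,0,0],[0,0,15,3.9,0,0,0],[0,0,4,0.9,0,0,0]]}}

```text
time: 7.35
ee_pos: [0.4727, 0.1816, 0.0942]
eef_rot: [0.685, -0.173, 0.686, 0.173]
force: [0.7, -0.9, -2.2]
grip_width: 0.131
```

>>> {"api": "jog_arm", "payload": {"commands": [[0,5,0,0,3,0,0],[0,15,0,0,5.18,0,0],[0,15,0,0,3,0,0],[0,5,0,0,0,0,0],[0,0,0,0,0,0,0],[0,0,0,0,0,0,0],[0,0,0,0,0,0,0],[0,0,0,0,0,0,0],[0,0,0,0,0,0,0],[0,0,0,0,0,0,0]]}}

```text
time: 8.35
ee_pos: [0.4742, 0.1795, 0.0555]
eef_rot: [0.7, -0.104, 0.699, 0.104]
force: [1.0, 0.6, -2.2]
grip_width: 0.128
```

```bash
python3 - <<'E'
from meas import *
o=manip.get_obs();togo(o,[.4736,.1796,.055],np.radians(16.9));print(o["force"])
im=manip.get_image("wrist");save("w4.png",im["img"]);np.save("w4.npy",{"im":im,"o":o},allow_pickle=True)
holder(im,o)
E
```

```text
shift now-axes [ 0.5  0.2 -0.6] turn [-0.01  0.03 -0.01] shift target-axes [ 0.5  0.2 -0.6]
[ 0.97588657  0.58781161 -2.1764459 ]
cheek [0.49   0.2208] [0.0248 0.0062] yaw 17.06
cheek [0.4564 0.2109] [0.0211 0.0058] yaw 16.89
cheek [0.5022 0.1375] [0.0543 0.0058] yaw 17.13
```

View pics/w4.png

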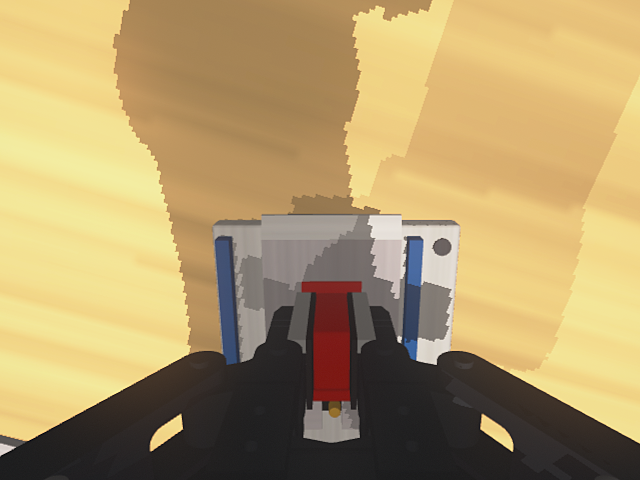

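The blade hangs level over the plate between the cheeks. The brass pin is visible through the notch at about (335,410). I'll measure both from the pixels.

```bash
python3 - <<'E'
from h import *
D=np.load("w4.npy",allow_pickle=True).item();im,o=D["im"],D["o"];hsv=cv2.cvtColor(im["img"],cv2.COLOR_RGB2HSV).astype(int)
for r in range(398,440,2):
    s=""
    for c in range(298,366):
        h,S,v=hsv[r,c]
        s+= "R" if (h<8 or h>172) and S>140 else "p" if S>110 and v>60 else "#" if v<60 else str(min(9,v//26))
    print(r,s)
M=rot(o).as_matrix()
for n,uv,z in[("pin",(334.5,411),.019),("bladeRearL",(261.5,214),.05),("bladeRearR",(401,214),.05),("fl",(262,240),.05),("fr",(401,240),.05)]:
    print(n,(M.T@(plane(im,uv,z,o)-o["ee_pos"])*1e3).round(1))
E
```

```text
398 ###############RRRRRRRRRRRRRRRRRRRRRRRRRRRRRRRRRRRRRp###############
400 ###############RRRRRRRRRRRRRRRRRRRRRRRRRRRRRRRRRRRRR################
402 ########2#####2555555554#######ppppppppppp#3554444443######2########
404 #######23#####3555555554######ppppppppppppp3444444443######2########
406 #######23#####3555555554######ppppppppppppp2444444443#####33########
408 #######23#####3555555554######ppppppppppppp3444444443#####33########
410 #######455555555555555543333333pppppppppppp35555444444444443########
412 #######455555555555555555655565ppppppppppp445543444444444444########
414 ######35555555555555555555555555pppppppppp4545555554444444442#######
416 ######355555555555555555555555555ppppppp565555555554444444443#######
418 #####355555555555555555555555555556655555555455555444444444443######
420 #####255555555555555555555555555555555555555455555555544444443######
422 #####355555555555555555555555555555655555555555555555544444443######
424 ######45555555555555555555555555555555555565555555555444444442######
426 ######4555555555555555555555555555565555556555555555444444444#######
428 ######4555555555555555555555555555555555556555555555555444444#######
430 ######46566665555556655555555555555555555556666666665555566652######
432 #####356555555555555555555555555555655555555566666655555556654######
434 #####356555555555555555555555555555555555556566666655555556654######
436 #####466666665555555555555555555555555555556566666555555566665######
438 ########234555555666655555555555555555555556666666655555532#########
pin [36.6  0.5 67.3]
bladeRearL [  5.5 -25.4 -36.5]
bladeRearR [  5.5  23.3 -36.5]
fl [  5.5 -25.6 -27.1]
fr [  5.5  23.7 -27.1]
```

Notch centre is at column 331.5 and pin centre at 334.5, so I need +1.5 mm in tool y. I'll lower to just above the plate.

>>> {"api": "jog_arm", "payload": {"commands": [[0,5,1.5,0,0,0,0],[0,8,0,0,0,0,0],[0,8,0,0,0,0,0],[0,5,0,0,0,0,0],[0,3,0,0,0,0,0],[0,2,0,0,0,0,0],[0,1,0,0,0,0,0],[0,0,0,0,0,0,0],[0,0,0,0,0,0,0],[0,0,0,0,0,0,0]]}}

```text
time: 9.4
ee_pos: [0.4738, 0.1809, 0.0235]
eef_rot: [0.7, -0.104, 0.699, 0.104]
force: [0.3, 0.2, -1.8]
grip_width: 0.13
```

>>> {"api": "jog_arm", "payload": {"commands": [[0,0.3,0,0,0,0,0],[0,0,0,0,0,0,0],[0,0.2,0,0,0,0,0],[0,0,0,0,0,0,0],[0,0.2,0,0,0,0,0],[0,0,0,0,0,0,0],[0,0,0,0,0,0,0],[0,0,0,0,0,0,0],[0,0,0,0,0,0,0],[0,0,0,0,0,0,0]]}}

```text
time: 10.4
ee_pos: [0.4736, 0.1809, 0.0226]
eef_rot: [0.699, -0.104, 0.699, 0.104]
force: [-0.3, -0.9, -0.5]
grip_width: 0.126
```

>>> {"api": "jog_arm", "payload": {"commands": [[0,0.3,0,0,0,0,0],[0,0,0,0,0,0,0],[0,0,0,2,0,0,0],[0,0,0,2,0,0,0],[0,0,0,2,0,0,0],[0,0,0,2,0,0,0],[0,0,0,0,0,0,0],[0,0,0,0,0,0,0],[0,0,0,0,0,0,0],[0,0,0,0,0,0,0]]}}

```text
time: 11.4
ee_pos: [0.4815, 0.1832, 0.0224]
eef_rot: [0.7, -0.104, 0.699, 0.104]
force: [-1.4, -1.2, 5.5]
grip_width: 0.126
```

```bash
python3 - <<'E'
from h import *
o=manip.get_obs();print(o["force"],(rot(o).inv().apply(o["force"])).round(2))
im=manip.get_image("wrist");hsv=cv2.cvtColor(im["img"],cv2.COLOR_RGB2HSV).astype(int)
for r in range(394,426,2):
    s=""
    for c in range(298,366):
        h,S,v=hsv[r,c]
        s+= "R" if (h<8 or h>172) and S>140 else "p" if S>110 and v>60 else "#" if v<60 else str(min(9,v//26))
    print(r,s)
E
```

```text
[-1.42206705 -1.17137501  5.49371759] [-5.49 -0.71 -1.7 ]
394 ###############RRRRRRRRRRRRRRRRRRRRRRRRRRRRRRRRRRRRR################
396 ###############RRRRRRRRRRRRRRRRRRRRRRRRRRRRRRRRRRRRR################
398 ###############RRRRRRRRRRRRRRRRRRRRRRRRRRRRRRRRRRRRRp###############
400 ###############RRRRRRRRRRRRRRRRRRRRRRRRRRRRRRRRRRRRR2###############
402 ########2#####355555555556666666666666566665454444443######2########
404 #######23#####355555555544555566655555556665444444443######2########
406 #######23#####355555555544456566655555555665344444443#####33########
408 #######23#####355555555544565566655555555665444444443#####33########
410 #######45555555555555555445655666555555556654554444444444443########
412 #######45555555555555555456555666555555556654554444444444444########
414 ######3555555555555555555665555665555555566545555554444444442#######
416 ######4555555555555555554555556665555555566545555544444444443#######
418 #####355555555555555555544445666655555555665455555444444444443######
420 #####255555555555555555445455566655555555654555555555544444443######
422 #####355555555555555555556655556655555555665555555555544444443######
424 ######45555555555555555556555566655555555665555555555444444442######
```

>>> {"api": "jog_arm", "payload": {"commands": [[0,-0.2,0,0.5,0,0,0],[0,0,0,0.5,0,0,0],[0,0,0,0.5,0,0,0],[0,0,0,0.5,0,0,0],[0,0,0,0.3,0,0,0],[0,0,0,0,0,0,0],[0,0,0,0,0,0,0],[0,0,0,0,0,0,0],[0,0,0,0,0,0,0],[0,0,0,0,0,0,0]]}}

```text
time: 12.45
ee_pos: [0.4829, 0.1837, 0.0224]
eef_rot: [0.699, -0.104, 0.7, 0.104]
force: [-4.6, -0.1, 6.1]
grip_width: 0.126
```

>>> {"api": "jog_arm", "payload": {"commands": [[0,0,0,0.2,0,0,0],[0,0,0,0.2,0,0,0],[0,0,0,0.2,0,0,0],[0,0,0,0.2,0,0,0],[0,0,0,0,0,0,0],[0,0,0,0,0,0,0],[0,0,0,0,0,0,0],[0,0,0,0,0,0,0],[0,0,0,0,0,0,0],[0,0,0,0,0,0,0]]}}

```text
time: 13.45
ee_pos: [0.4838, 0.1839, 0.0224]
eef_rot: [0.699, -0.104, 0.7, 0.104]
force: [-4.9, -1.2, 5.9]
grip_width: 0.132
```

>>> {"api": "jog_arm", "payload": {"commands": [[0,-0.3,0,0,0,0,0],[0,0,0,0,0,0,0],[0,0,0,0.2,0,0,0],[0,0,0,0.2,0,0,0],[0,0,0,0.2,0,0,0],[0,0,0,0.2,0,0,0],[0,0,0,0,0,0,0],[0,0,0,0,0,0,0],[0,0,0,0,0,0,0],[0,0,0,0,0,0,0]]}}

```text
time: 14.45
ee_pos: [0.485, 0.1843, 0.0228]
eef_rot: [0.699, -0.104, 0.699, 0.104]
force: [-0.5, -0.2, -1.1]
grip_width: 0.128
```

>>> {"api": "jog_arm", "payload": {"commands": [[0,0,0,0.2,0,0,0],[0,0,0,0.2,0,0,0],[0,0,0,0.2,0,0,0],[0,0,0,0.2,0,0,0],[0,0,0,0,0,0,0],[0,0,0,0,0,0,0],[0,0,0,0,0,0,0],[0,0,0,0,0,0,0],[0,0,0,0,0,0,0],[0,0,0,0,0,0,0]]}}

```text
time: 15.45
ee_pos: [0.4858, 0.1845, 0.0228]
eef_rot: [0.699, -0.104, 0.699, 0.104]
force: [0.2, -0.9, -0.5]
grip_width: 0.129
```

>>> {"api": "jog_arm", "payload": {"commands": [[0,0,0,0.2,0,0,0],[0,0,0,0.2,0,0,0],[0,0,0,0.2,0,0,0],[0,0,0,0.2,0,0,0],[0,0,0,0.2,0,0,0],[0,0,0,0,0,0,0],[0,0,0,0,0,0,0],[0,0,0,0,0,0,0],[0,0,0,0,0,0,0],[0,0,0,0,0,0,0]]}}

```text
time: 16.45
ee_pos: [0.4868, 0.1848, 0.0228]
eef_rot: [0.699, -0.104, 0.699, 0.104]
force: [-1.0, 0.4, -0.5]
grip_width: 0.13
```

>>> {"api": "jog_arm", "payload": {"commands": [[0,0,0,0.2,0,0,0],[0,0,0,0.2,0,0,0],[0,0,0,0.2,0,0,0],[0,0,0,0.2,0,0,0],[0,0,0,0.2,0,0,0],[0,0,0,0,0,0,0],[0,0,0,0,0,0,0],[0,0,0,0,0,0,0],[0,0,0,0,0,0,0],[0,0,0,0,0,0,0]]}}

```text
time: 17.45
ee_pos: [0.4877, 0.1851, 0.0228]
eef_rot: [0.699, -0.104, 0.699, 0.104]
force: [0.4, 0.1, -1.2]
grip_width: 0.129
```

>>> {"api": "jog_arm", "payload": {"commands": [[0,0,0,0.2,0,0,0],[0,0,0,0.2,0,0,0],[0,0,0,0.2,0,0,0],[0,0,0,0.2,0,0,0],[0,0,0,0.2,0,0,0],[0,0,0,0,0,0,0],[0,0,0,0,0,0,0],[0,0,0,0,0,0,0],[0,0,0,0,0,0,0],[0,0,0,0,0,0,0]]}}

```text
time: 18.45
ee_pos: [0.4887, 0.1854, 0.0228]
eef_rot: [0.699, -0.104, 0.699, 0.104]
force: [0.2, -0.5, -0.9]
grip_width: 0.132
```

>>> {"api": "jog_arm", "payload": {"commands": [[0,0,0,0.3,0,0,0],[0,0,0,0.3,0,0,0],[0,0,0,0.3,0,0,0],[0,0,0,0.3,0,0,0],[0,0,0,0.3,0,0,0],[0,0,0,0,0,0,0],[0,0,0,0,0,0,0],[0,0,0,0,0,0,0],[0,0,0,0,0,0,0],[0,0,0,0,0,0,0]]}}

```text
time: 19.45
ee_pos: [0.4901, 0.1858, 0.0228]
eef_rot: [0.699, -0.104, 0.699, 0.104]
force: [0.4, 0.4, -1.2]
grip_width: 0.13
```

>>> {"api": "jog_arm", "payload": {"commands": [[0,0,0,0.5,0,0,0],[0,0,0,0.5,0,0,0],[0,0,0,0.5,0,0,0],[0,0,0,0.5,0,0,0],[0,0,0,0.5,0,0,0],[0,0,0,0.5,0,0,0],[0,0,0,0.5,0,0,0],[0,0,0,0,0,0,0],[0,0,0,0,0,0,0],[0,0,0,0,0,0,0]]}}

```text
time: 20.45
ee_pos: [0.4934, 0.1869, 0.0228]
eef_rot: [0.699, -0.104, 0.699, 0.104]
force: [-0.2, -0.8, -1.0]
grip_width: 0.127
```

```bash
cat > pk.py <<'E'
from h import *
o=manip.get_obs();print(o["ee_pos"].round(4),(rot(o).inv().apply(o["force"])).round(2))
im=manip.get_image("wrist");save("w5.png",im["img"]);hsv=cv2.cvtColor(im["img"],cv2.COLOR_RGB2HSV).astype(int)
for r in range(398,444,2):
    s=""
    for c in range(298,366):
        h,S,v=hsv[r,c]
        s+= "R" if (h<8 or h>172) and S>140 else "p" if S>110 and v>60 else "#" if v<60 else str(min(9,v//26))
    print(r,s)
E
python3 pk.py
```

```text
[0.4934 0.1869 0.0228] [ 0.96 -0.67 -0.46]
398 ###############RRRRRRRRRRRRRRRRRRRRRRRRRRRRRRRRRRRRRp###############
400 ###############RRRRRRRRRRRRRRRRRRRRRRRRRRRRRRRRRRRRR2###############
402 ########2#####355555555556666666666666666665554444443######2########
404 #######23#####3555555554###################3444444443######2########
406 #######23#####3555555554######ppppppp######3444444443#####33########
408 #######33#####3555555554####pppppppppppp###3555444443#####33########
410 #######45555555555555554###pppppppppppppp##35555444444444443########
412 #######45555555555555554##ppppppppppppppp##35555444444444444########
414 ######255555555555555554##ppppppppppppppp##355555555444444442#######
416 ######455555555555555555##ppppppppppppppp##355555554444444443#######
418 #####35555555555555555552#ppppppppppppppp##3555555444444444443######
420 #####2555555555555555555565pppppppppppppp565555555444444444443######
422 #####3555555555555555555555ppppppppppppp5565555555544444444443######
424 ######4555555555555555555665pppppppppppp5665555555555544444442######
426 ######45555555555555555555555pppppppppp5666555555555544444444#######
428 ######4555555555555555555555555555555555566555555555555554444#######
430 ######46555566555555555555555566655555555666666666666666666652######
432 #####355555566555555555555555555555555555666666666666556556654######
434 #####355555556555555555555555555655555555566666666665555556654######
436 #####466655566555555555555555556655555555666666666666665566665######
438 ########234555555666555555555555555555555666666666665555532#########
440 ###################344555566666666555566655665432###################
442 #############################2344443332#############################
```

The pin is at columns 324–338, centred in the notch (322–341). I'll keep feeding gently.

>>> {"api": "jog_arm", "payload": {"commands": [[0,0,0,0.5,0,0,0],[0,0,0,0.5,0,0,0],[0,0,0,0.5,0,0,0],[0,0,0,0.5,0,0,0],[0,0,0,0.5,0,0,0],[0,0,0,0.3,0,0,0],[0,0,0,0,0,0,0],[0,0,0,0,0,0,0],[0,0,0,0,0,0,0],[0,0,0,0,0,0,0]]}}

```text
time: 21.5
ee_pos: [0.4961, 0.1877, 0.0228]
eef_rot: [0.699, -0.104, 0.699, 0.104]
force: [0.1, 0.2, -1.8]
grip_width: 0.13
```

>>> {"api": "jog_arm", "payload": {"commands": [[0,0,0,0.2,0,0,0],[0,0,0,0.2,0,0,0],[0,0,0,0.2,0,0,0],[0,0,0,0.2,0,0,0],[0,0,0,0.2,0,0,0],[0,0,0,0,0,0,0],[0,0,0,0,0,0,0],[0,0,0,0,0,0,0],[0,0,0,0,0,0,0],[0,0,0,0,0,0,0]]}}

```text
time: 22.5
ee_pos: [0.4971, 0.188, 0.0228]
eef_rot: [0.699, -0.104, 0.699, 0.104]
force: [0.4, 0.3, -1.4]
grip_width: 0.124
```

>>> {"api": "jog_arm", "payload": {"commands": [[0,0,0,0.2,0,0,0],[0,0,0,0.2,0,0,0],[0,0,0,0.2,0,0,0],[0,0,0,0.2,0,0,0],[0,0,0,0,0,0,0],[0,0,0,0,0,0,0],[0,0,0,0,0,0,0],[0,0,0,0,0,0,0],[0,0,0,0,0,0,0],[0,0,0,0,0,0,0]]}}

```text
time: 23.5
ee_pos: [0.4979, 0.1882, 0.0228]
eef_rot: [0.699, -0.104, 0.699, 0.104]
force: [0.6, 0.2, -1.7]
grip_width: 0.127
```

>>> {"api": "jog_arm", "payload": {"commands": [[0,0,0,0.2,0,0,0],[0,0,0,0.2,0,0,0],[0,0,0,0.2,0,0,0],[0,0,0,0.2,0,0,0],[0,0,0,0,0,0,0],[0,0,0,0,0,0,0],[0,0,0,0,0,0,0],[0,0,0,0,0,0,0],[0,0,0,0,0,0,0],[0,0,0,0,0,0,0]]}}

```text
time: 24.5
ee_pos: [0.4986, 0.1884, 0.0228]
eef_rot: [0.699, -0.104, 0.699, 0.104]
force: [-0.1, -0.2, -1.8]
grip_width: 0.124
```

>>> {"api": "jog_arm", "payload": {"commands": [[0,0,0,0.2,0,0,0],[0,0,0,0.2,0,0,0],[0,0,0,0.2,0,0,0],[0,0,0,0,0,0,0],[0,0,0,0,0,0,0],[0,0,0,0,0,0,0],[0,0,0,0,0,0,0],[0,0,0,0,0,0,0],[0,0,0,0,0,0,0],[0,0,0,0,0,0,0]]}}

```text
time: 25.5
ee_pos: [0.4992, 0.1886, 0.0228]
eef_rot: [0.699, -0.104, 0.699, 0.104]
force: [-0.1, -0.5, -1.2]
grip_width: 0.129
```

Progress is 26.7 mm. I'll keep to calls of about 0.6 mm.

>>> {"api": "jog_arm", "payload": {"commands": [[0,0,0,0.2,0,0,0],[0,0,0,0.2,0,0,0],[0,0,0,0.2,0,0,0],[0,0,0,0,0,0,0],[0,0,0,0,0,0,0],[0,0,0,0,0,0,0],[0,0,0,0,0,0,0],[0,0,0,0,0,0,0],[0,0,0,0,0,0,0],[0,0,0,0,0,0,0]]}}

```text
time: 26.5
ee_pos: [0.4997, 0.1888, 0.0228]
eef_rot: [0.699, -0.104, 0.699, 0.104]
force: [-1.0, -0.2, -2.0]
grip_width: 0.131
```

```bash
python3 pk.py|head -18
```

```text
[0.4997 0.1888 0.0228] [ 2.04  0.13 -0.99]
398 ###############RRRRRRRRRRRRRRRRRRRRRRRRRRRRRRRRRRRRRp###############
400 ###############RRRRRRRRRRRRRRRRRRRRRRRRRRRRRRRRRRRRR################
402 ########2#####3555555554##ppppppppppppppp##3554444443######2########
404 #######23#####3555555554##ppppppppppppppp##3554444443######2########
406 #######23#####355555555534ppppppppppppppp455444444443#####33########
408 #######33#####3555555555444ppppppppppppp5565455554443#####33########
410 #######455555555555555554455pppppppppppp56654555444444444443########
412 #######4555555555555555544555ppppppppp55566545554444444444442#######
414 ######3555555555555555554565555555555555566545544444444444442#######
416 ######4555555555555555555665555665555555566545555444444444443#######
418 #####355555555555555555446555566655555555665455555444444444443######
420 #####255555555555555555446555556655555555655455555444444444443######
422 #####355555555555555555556555556655555555665555555555544444443######
424 ######45555555555555555555555566655555555665555555555444444442######
426 ######4555555555555555555555555565555555566555555555554444444#######
428 ######4555555555555555555555555665555555566555555555555554444#######
430 ######46555566655555555555555565655555555666666666666665566652######
```

>>> {"api": "jog_arm", "payload": {"commands": [[0,0,0,0.2,0,0,0],[0,0,0,0.2,0,0,0],[0,0,0,0.2,0,0,0],[0,0,0,0,0,0,0],[0,0,0,0,0,0,0],[0,0,0,0,0,0,0],[0,0,0,0,0,0,0],[0,0,0,0,0,0,0],[0,0,0,0,0,0,0],[0,0,0,0,0,0,0]]}}

```text
time: 27.55
ee_pos: [0.5003, 0.189, 0.0228]
eef_rot: [0.699, -0.104, 0.699, 0.104]
force: [-0.2, -0.6, -1.0]
grip_width: 0.127
```

>>> {"api": "jog_arm", "payload": {"commands": [[0,0,0,0.2,0,0,0],[0,0,0,0.2,0,0,0],[0,0,0,0.2,0,0,0],[0,0,0,0,0,0,0],[0,0,0,0,0,0,0],[0,0,0,0,0,0,0],[0,0,0,0,0,0,0],[0,0,0,0,0,0,0],[0,0,0,0,0,0,0],[0,0,0,0,0,0,0]]}}

```text
time: 28.55
ee_pos: [0.5009, 0.1891, 0.0228]
eef_rot: [0.699, -0.104, 0.699, 0.104]
force: [0.1, -0.3, -0.3]
grip_width: 0.128
```

>>> {"api": "jog_arm", "payload": {"commands": [[0,0,0,0.2,0,0,0],[0,0,0,0.2,0,0,0],[0,0,0,0.1,0,0,0],[0,0,0,0,0,0,0],[0,0,0,0,0,0,0],[0,0,0,0,0,0,0],[0,0,0,0,0,0,0],[0,0,0,0,0,0,0],[0,0,0,0,0,0,0],[0,0,0,0,0,0,0]]}}

```text
time: 29.55
ee_pos: [0.5014, 0.1893, 0.0228]
eef_rot: [0.699, -0.104, 0.699, 0.104]
force: [0.9, 0.7, -1.8]
grip_width: 0.125
```

>>> {"api": "jog_arm", "payload": {"commands": [[0,0,0,0.2,0,0,0],[0,0,0,0.2,0,0,0],[0,0,0,0,0,0,0],[0,0,0,0,0,0,0],[0,0,0,0,0,0,0],[0,0,0,0,0,0,0],[0,0,0,0,0,0,0],[0,0,0,0,0,0,0],[0,0,0,0,0,0,0],[0,0,0,0,0,0,0]]}}

```text
time: 30.55
ee_pos: [0.5018, 0.1894, 0.0228]
eef_rot: [0.699, -0.104, 0.699, 0.104]
force: [-0.5, -0.7, -0.8]
grip_width: 0.129
```

>>> {"api": "jog_arm", "payload": {"commands": [[0,0,0,0.2,0,0,0],[0,0,0,0.2,0,0,0],[0,0,0,0.2,0,0,0],[0,0,0,0,0,0,0],[0,0,0,0,0,0,0],[0,0,0,0,0,0,0],[0,0,0,0,0,0,0],[0,0,0,0,0,0,0],[0,0,0,0,0,0,0],[0,0,0,0,0,0,0]]}}

```text
time: 31.55
ee_pos: [0.502, 0.1894, 0.0227]
eef_rot: [0.699, -0.104, 0.7, 0.104]
force: [-4.0, -0.7, -0.5]
grip_width: 0.128
```

```bash
python3 pk.py|head -11
```

```text
[0.502  0.1894 0.0227] [ 0.52  0.51 -4.07]
398 ###############RRRRRRRRRRRRRRRRRRRRRRRRRRRRRRRRRRRRRp###############
400 ###############RRRRRRRRRRRRRRRRRRRpRRRRRRRRRRRRRRRRR################
402 ########2#####2555555555444pppppppppppppp565444444443######2########
404 #######23#####3555555555444ppppppppppppp5565344444443######2########
406 #######23#####35555555554455pppppppppppp5665455444443#####33########
408 #######23#####35555555554565555pppppp5555665455444443#####33########
410 #######45555555555555555456555566655555556654554444444444443########
412 #######455555555555555555665556665555555566545444444444444442#######
414 ######3555555555555555554455556665555555566544444444444444442#######
416 ######4555555555555555554444566665555555566555555544444444443#######
```

Contact: force is 4 N along the feed and the advance has stalled. I'll firm up a little to about 7 N and hold.

>>> {"api": "jog_arm", "payload": {"commands": [[0,0.1,0,0.1,0,0,0],[0,0,0,0.1,0,0,0],[0,0,0,0.1,0,0,0],[0,0,0,0,0,0,0],[0,0,0,0,0,0,0],[0,0,0,0,0,0,0],[0,0,0,0,0,0,0],[0,0,0,0,0,0,0],[0,0,0,0,0,0,0],[0,0,0,0,0,0,0]]}}

```text
time: 32.6
ee_pos: [0.5021, 0.1895, 0.0226]
eef_rot: [0.699, -0.104, 0.7, 0.104]
force: [-5.2, -1.5, 0.8]
grip_width: 0.124
```

The blade bears on the pin with about 5.4 N, held for about 1 s. TCP at holder x = -11.8 mm matches the expected home position. Releasing and rising.

>>> {"api": "jog_arm", "payload": {"commands": [[16,0,0,0,0,0,0],[22,0,0,0,0,0,0],[30,0,0,0,0,0,0],[30,0,0,0,0,0,0],[30,-5,0,0,0,0,0],[30,-20,0,0,0,0,0],[30,-40,0,0,0,0,0],[30,-40,10,0,0,0,0],[30,-35,14,0,0,0,0],[30,0,14,0,0,0,0]]}}

```text
time: 33.6
ee_pos: [0.4952, 0.228, 0.1683]
eef_rot: [0.703, -0.102, 0.696, 0.105]
force: [1.4, 0.4, 0.6]
grip_width: 0.353
```

```bash
python3 - <<'E'
from meas import *
o=manip.get_obs();print(o["ee_pos"].round(4),o["dq"].round(2))
im=manip.get_image("wrist");save("w6.png",im["img"]);np.save("w6.npy",{"im":im,"o":o},allow_pickle=True)
E
```

```text
[0.4952 0.228  0.1683] [-0.21  0.09 -0.07  0.02 -0.01 -0.05 -0.25]
```

View pics/w6.png

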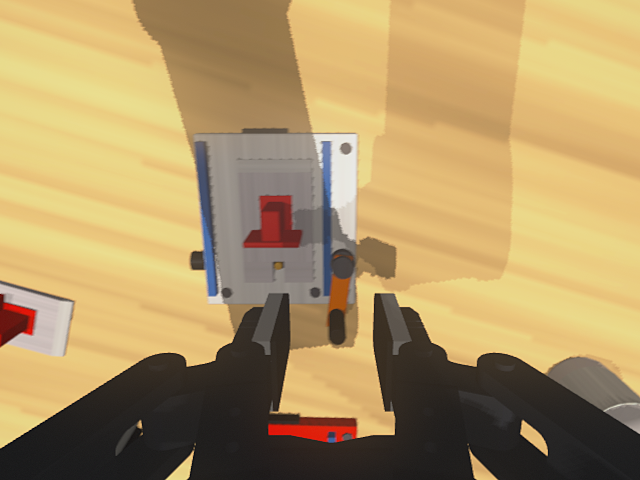

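The blade sits flat with the pin at (278,265) in the bottom of the notch. The keeper pivot is at about (342,260), and the post runs from about (338,312) to (338,345).

```bash
python3 - <<'E'
from h import *
D=np.load("w6.npy",allow_pickle=True).item();im,o=D["im"],D["o"];a=np.radians(16.9)
H=np.array([[np.cos(a),np.sin(a)],[-np.sin(a),np.cos(a)]]);o0=np.array([.5158,.1851])
f=lambda uv,z:(H@(plane(im,uv,z,o)[:2]-o0)*1e3).round(1)
hsv=cv2.cvtColor(im["img"],cv2.COLOR_RGB2HSV).astype(int)
for r in range(300,350,3):print(r,"".join("#" if hsv[r,c,2]<75 and hsv[r,c,1]<140 else "o" if hsv[r,c,0]<14 and hsv[r,c,1]>190 else "." for c in range(318,360)))
for n,uv,z in[("pin",(278,266),.019),("postbase",(337.5,315),.025),("posttop",(337.5,338),.057),("pivot",(342.5,264),.035)]:print(n,f(uv,z))
for z in(.05,):togo(manip.get_obs(),[*(o0+H.T@[.063,.053]),z],a)
E
```

```text
300 .............oooooooooo.oooo..............
303 ............oooo.oooooooo..o..............
306 .............o.....o.o.oo..o..............
309 ...........oooo.####..ooo.o...............
312 ...........o.###########..................
315 ............##############................
318 ............##############................
321 ..........o.##############................
324 ..........o.##############................
327 ............##############................
330 ............###############...............
333 ............###############...............
336 ............###############...............
339 ............##############................
342 ...............##########.................
345 ..........................................
348 ..........................................
pin [26.6  8.2]
postbase [62.  50.6]
posttop [62.9 50.1]
pivot [19.5 53.7]
shift now-axes [116.3   2.2  71.1] turn [ 0.14  0.4  -0.21] shift target-axes [115.8   2.8  71.8]
```

>>> {"api": "jog_arm", "payload": {"commands": [[30,0,-0.5,20,0,0,0],[30,0,0,30,0,0,0],[30,0,0,21,0,0,0],[30,30,0,0,0,0,0],[30,30,0,0,0,0,0],[30,20,0,0,0,0,0],[30,0,0,0,0,0,0],[30,0,0,0,0,0,0],[30,0,0,0,0,0,0],[30,0,0,0,0,0,0]]}}

```text
time: 34.65
ee_pos: [0.5605, 0.2465, 0.084]
eef_rot: [0.7, -0.103, 0.699, 0.104]
force: [0.0, -0.2, 0.6]
grip_width: 0.354
```

```bash
python3 - <<'E'
from h import *
a=np.radians(16.9);H=np.array([[np.cos(a),np.sin(a)],[-np.sin(a),np.cos(a)]]);o0=np.array([.5158,.1851])
o=manip.get_obs();togo(o,[*(o0+H.T@[.063,.0503]),.030],a);im=manip.get_image("wrist");save("w7.png",im["img"])
M=rot(o).as_matrix()
hsv=cv2.cvtColor(im["img"],cv2.COLOR_RGB2HSV).astype(int)
for r in range(270,400,6):print(r,"".join("#" if hsv[r,c,2]<75 and hsv[r,c,1]<140 else "o" if hsv[r,c,0]<14 and hsv[r,c,1]>190 else "." for c in range(260,404,2)))
E
```

```text
shift now-axes [54.   4.5  2.2] turn [-0.02  0.13 -0.03] shift target-axes [54.   4.5  2.3]
270 ...................................###########..........................
276 .................................o.############.........................
282 .................................o#############.........................
288 ..................................##############........................
294 ............##.....................#############..........##............
300 ...........####.....................##########...........####...........
306 ..........#####..........................................#####..........
312 #........######..........................................######........#
318 ........#######..........................................#######........
324 ........#######..........................................########.......
330 .......########..........................................########.......
336 ......#########..........................................#########......
342 .....##########..........................................##########.....
348 ##...##########..........................................##########...##
354 ###...########............................................#########..###
360 ##############............................................##############
366 #############..............................................#############
372 #############..............................................#############
378 ############................................................############
384 ############................................................############
390 ###########..................................................###########
396 ###########...................................................##########
```

The post measures +4.6 mm in y and +2.9 mm in z, which agrees with the computed 4.5 and 2.2. Descending and gripping.

>>> {"api": "jog_arm", "payload": {"commands": [[30,0,4.5,2.5,0,0,0],[30,0,0,0,0,0,0],[30,15,0,0,0,0,0],[30,20,0,0,0,0,0],[30,15,0,0,0,0,0],[30,3,0,0,0,0,0],[30,0,0,0,0,0,0],[30,0,0,0,0,0,0],[0,0,0,0,0,0,0],[0,0,0,0,0,0,0]]}}

```text
time: 35.7
ee_pos: [0.5614, 0.2514, 0.0306]
eef_rot: [0.7, -0.104, 0.699, 0.104]
force: [0.3, -0.2, 2.3]
grip_width: 0.116
```

>>> {"api": "jog_arm", "payload": {"commands": [[0,0,0,0,0,0,0],[0,0,0,0,0,0,0],[0,0,0,0,0,0,0],[0,0,0,0,0,0,0],[0,0,0,0,0,0,0],[0,0,0,0,0,0,0],[0,0,0,0,0,0,0],[0,0,0,0,0,0,0],[0,0,0,0,0,0,0],[0,0,0,0,0,0,0]]}}

```text
time: 36.7
ee_pos: [0.5614, 0.2514, 0.0305]
eef_rot: [0.7, -0.104, 0.699, 0.104]
force: [-0.5, -0.7, 6.2]
grip_width: 0.114
```

Post gripped. I'll ease up 1.5 mm and swing the first half.

>>> {"api": "jog_arm", "payload": {"commands": [[0,-1.5,-3,-0.4,0,0,0],[0,0,-3,-0.5,0,0,0],[0,0,-2.9,-0.9,0,0,0],[0,0,-2.8,-1,0,0,0],[0,0,-2.8,-1.3,0,0,0],[0,0,-2.7,-1.4,0,0,0],[0,0,-2.5,-1.7,0,0,0],[0,0,-2.4,-1.9,0,0,0],[0,0,-2.2,-2.1,0,0,0],[0,0,-2,-2.2,0,0,0]]}}

```text
time: 37.7
ee_pos: [0.5567, 0.2263, 0.0314]
eef_rot: [0.701, -0.103, 0.698, 0.106]
force: [6.8, 13.0, -9.5]
grip_width: 0.11
```

>>> {"api": "jog_arm", "payload": {"commands": [[0,1,-1.8,-2.4,0,0,0],[0,0,-1.8,-2.5,0,0,0],[0,0,-1.4,-2.7,0,0,0],[0,0,-1.3,-2.8,0,0,0],[0,0,-1,-2.9,0,0,0],[0,0,-0.8,-2.9,0,0,0],[0,0,-0.5,-3,0,0,0],[0,0,-0.3,-3,0,0,0],[0,0,0,0,0,0,0],[0,0,0,0,0,0,0]]}}

```text
time: 38.7
ee_pos: [0.5381, 0.2097, 0.0311]
eef_rot: [0.701, -0.103, 0.698, 0.105]
force: [3.0, 6.7, 1.1]
grip_width: 0.115
```

```bash
python3 - <<'E'
from h import *
a=np.radians(16.9);H=np.array([[np.cos(a),np.sin(a)],[-np.sin(a),np.cos(a)]]);o0=np.array([.5158,.1851])
o=manip.get_obs();print((H@(o["ee_pos"][:2]-o0)*1e3).round(1),H@o["force"][:2],o["force"][2]);im=manip.get_image("wrist");save("w8.png",im["img"])
E
```

```text
[28.5 17.1] [4.85650881 5.53797667] 1.1345360051848943
```

View pics/w8.png

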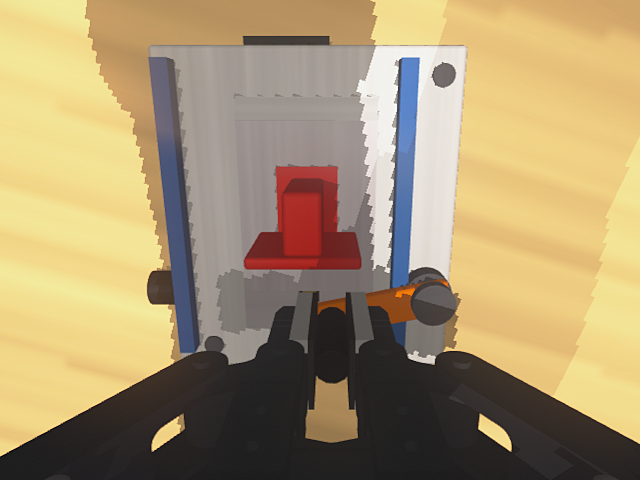

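The keeper is nearly across: the arm runs from the pivot (425,290) to the post at about (332,330), and the blade is undisturbed. I'll push 3 mm more toward the stop, then release and rise.

>>> {"api": "jog_arm", "payload": {"commands": [[0,0,0,-1.2,0,0,0],[0,0,0,-1,0,0,0],[0,0,0,-0.8,0,0,0],[0,0,0,0,0,0,0],[0,0,0,0,0,0,0],[0,0,0,0,0,0,0],[0,0,0,0,0,0,0],[0,0,0,0,0,0,0],[0,0,0,0,0,0,0],[0,0,0,0,0,0,0]]}}

```text
time: 39.75
ee_pos: [0.5373, 0.2093, 0.0312]
eef_rot: [0.702, -0.103, 0.697, 0.105]
force: [6.9, 8.2, -5.2]
grip_width: 0.112
```

>>> {"api": "jog_arm", "payload": {"commands": [[16,0,0,0,0,0,0],[22,0,0,0,0,0,0],[26,0,0,0,0,0,0],[26,0,0,0,0,0,0],[26,-10,0,0,0,0,0],[26,-30,0,0,0,0,0],[26,-40,0,0,0,0,0],[26,-40,0,0,0,0,0],[26,-10,0,0,0,0,0],[26,0,0,0,0,0,0]]}}

```text
time: 40.75
ee_pos: [0.5352, 0.2067, 0.1626]
eef_rot: [0.701, -0.103, 0.698, 0.104]
force: [-0.1, 0.2, -0.5]
grip_width: 0.307
```

>>> {"api": "jog_arm", "payload": {"commands": [[26,0,0,-20,0,0,0],[26,0,0,-30,0,0,0],[26,0,0,-10,0,0,0],[26,0,0,0,0,0,0],[26,0,0,0,0,0,0],[26,0,0,0,0,0,0],[26,0,0,0,0,0,0],[26,0,0,0,0,0,0],[26,0,0,0,0,0,0],[26,0,0,0,0,0,0]]}}

```text
time: 41.75
ee_pos: [0.4768, 0.1889, 0.1602]
eef_rot: [0.699, -0.104, 0.699, 0.104]
force: [0.3, 0.1, -0.0]
grip_width: 0.304
```

```bash
python3 - <<'E'
from h import *
o=manip.get_obs();im=manip.get_image("wrist");save("w9.png",im["img"]);np.save("w9.npy",{"im":im,"o":o},allow_pickle=True);print(o["ee_pos"],o["time"])
E
```

```text
[0.47677955 0.18888585 0.16017631] 41.75
```

View pics/w9.png

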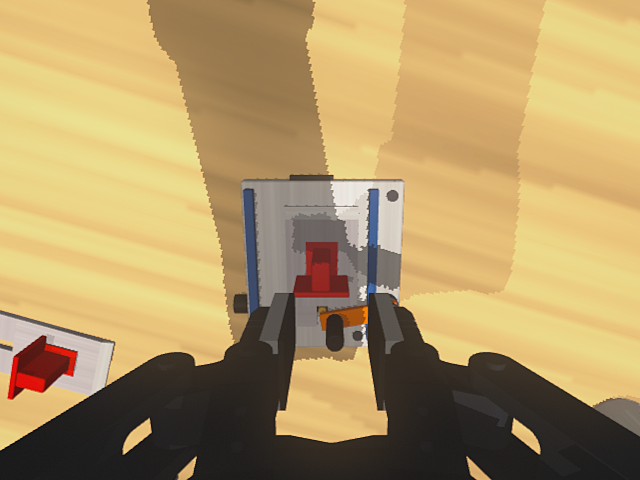

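The keeper lies across the blade, with its post at (335,320–350). The pin shows at (323,310) at the bottom of the notch. Measuring the keeper angle and notch seat:

```bash
python3 - <<'E'
from h import *
D=np.load("w9.npy",allow_pickle=True).item();im,o=D["im"],D["o"];a=np.radians(16.9)
H=np.array([[np.cos(a),np.sin(a)],[-np.sin(a),np.cos(a)]]);o0=np.array([.5158,.1851])
f=lambda uv,z:(H@(plane(im,uv,z,o)[:2]-o0)*1e3).round(1)
A=im["img"];hsv=cv2.cvtColor(A,cv2.COLOR_RGB2HSV).astype(int)
for r in range(294,358,2):print(r,"".join("R" if (hsv[r,c,0]<4 or hsv[r,c,0]>172) and hsv[r,c,1]>140 else "o" if hsv[r,c,0]<16 and hsv[r,c,1]>190 and hsv[r,c,2]>60 else "p" if hsv[r,c,1]>110 and hsv[r,c,2]>60 else "#" if hsv[r,c,2]<60 else "." for c in range(294,372)))
for n,uv,z in[("posttop",(335,345),.057),("postbase",(334.5,322),.025),("arm lower L",(322,329),.025),("arm lower R",(367,323),.025)]:print(n,f(uv,z))
E
```

```text
294 RRRRRRRRRRRRRRRRRRRRRRRRRRRRRRRRRRRRRRRRRRRRRRRRRRRRRRR..................pp###
296 pRRRRRRRRRRRRRRRRRRRRRRRRRRRRRRRRRRRRRRRRRRRRRRRRRRRRRR..................pp###
298 #........................................................................pp###
300 #........................................................................p.###
302 #........................................................................p.###
304 #..........................................................................###
306 #.............................................................ppppoooooooo####
308 #......................#ppppppppp.................ppppoooooooooooooooooopo####
310 #......................#ppppppppp#....pppooooooooooooooooooooooooooooooppo####
312 #........................pppppopoooooooooooooooooooooooooooooooooooooooppo####
314 #.........................oooooooooooop####poooooooooooooooooooooooooopopo####
316 #.........................ooooooooo###########pooooooooooooooooooooooooopo####
318 #.........................ooooooop##############pooooooooooooooooooooooooo####
320 #................
[... 944 characters left out ...]
#.........................####
344 #...............................#################.........................####
346 #................................###############..........................####
348 #ppppppppppppppppppppppppppppppppp.############.pppppppppppppppppppppppppp.###
350 #pppppppppppppppppppppppppppppppppppp.#####..pppppppppppppppppp..pppppppppp###
352 .ppppppppppppppppppppppppppppppppppppppppppppppppppppppppppppp.....pppppppp###
354 pppppppppppppppppppppppppppppppppppppppppppppppppppppppppppppp.....pppppppp###
356 pppppppppppppppppppppppppppppppppppppppppppppppppppppppppppppp.pppppppppppp.##
posttop [32.8 16.1]
postbase [32.7 16. ]
arm lower L [38.1  7.2]
arm lower R [33.4 38.9]
```

By sight the keeper angle is about 1.37–1.42 rad, too close to the limit. I'll push the post on with the closed fist from its +x side.

>>> {"api": "jog_arm", "payload": {"commands": [[0,0,1,20,0,0,0],[0,0,0,35,0,0,0],[0,0,0,30,0,0,0],[0,0,0,8,0,0,0],[0,0,0,0,0,0,0],[0,30,0,0,0,0,0],[0,30,0,0,0,0,0],[0,20,0,0,0,0,0],[0,0,0,0,0,0,0],[0,0,0,0,0,0,0]]}}

```text
time: 42.8
ee_pos: [0.5647, 0.2166, 0.0806]
eef_rot: [0.699, -0.104, 0.7, 0.104]
force: [0.4, 0.6, 0.3]
grip_width: 0.001
```

>>> {"api": "jog_arm", "payload": {"commands": [[0,20,0,0,0,0,0],[0,20,0,0,0,0,0],[0,7,0,0,0,0,0],[0,0,0,0,0,0,0],[0,0,0,-2,0,0,0],[0,0,0,-2,0,0,0],[0,0,0,-2,0,0,0],[0,0,0,0,0,0,0],[0,0,0,0,0,0,0],[0,0,0,0,0,0,0]]}}

```text
time: 43.8
ee_pos: [0.5597, 0.2152, 0.0333]
eef_rot: [0.7, -0.104, 0.699, 0.104]
force: [1.0, -0.9, 0.7]
grip_width: 0.001
```

>>> {"api": "jog_arm", "payload": {"commands": [[0,0,0,-1.5,0,0,0],[0,0,0,-1.5,0,0,0],[0,0,0,-1.5,0,0,0],[0,0,0,-1.5,0,0,0],[0,0,0,0,0,0,0],[0,0,0,0,0,0,0],[0,0,0,0,0,0,0],[0,0,0,0,0,0,0],[0,0,0,0,0,0,0],[0,0,0,0,0,0,0]]}}

```text
time: 44.8
ee_pos: [0.5539, 0.2134, 0.0333]
eef_rot: [0.699, -0.104, 0.699, 0.104]
force: [1.5, -0.6, 0.0]
grip_width: -0.003
```

>>> {"api": "jog_arm", "payload": {"commands": [[0,0,0,-1,0,0,0],[0,0,0,-1,0,0,0],[0,0,0,0,0,0,0],[0,0,0,0,0,0,0],[0,0,0,0,0,0,0],[0,0,0,0,0,0,0],[0,0,0,0,0,0,0],[0,0,0,0,0,0,0],[0,0,0,0,0,0,0],[0,0,0,0,0,0,0]]}}

```text
time: 45.8
ee_pos: [0.5517, 0.2129, 0.0331]
eef_rot: [0.699, -0.104, 0.7, 0.104]
force: [0.2, -0.9, 0.6]
grip_width: -0.003
```

>>> {"api": "jog_arm", "payload": {"commands": [[0,0,0,-1,0,0,0],[0,0,0,-1,0,0,0],[0,0,0,0,0,0,0],[0,0,0,0,0,0,0],[0,0,0,0,0,0,0],[0,0,0,0,0,0,0],[0,0,0,0,0,0,0],[0,0,0,0,0,0,0],[0,0,0,0,0,0,0],[0,0,0,0,0,0,0]]}}

```text
time: 46.8
ee_pos: [0.5514, 0.2128, 0.0334]
eef_rot: [0.701, -0.104, 0.698, 0.104]
force: [5.2, 1.0, -3.9]
grip_width: -0.002
```

```bash
python3 - <<'E'
from h import *
o=manip.get_obs();im=manip.get_image("wrist");save("w10.png",im["img"])
hsv=cv2.cvtColor(im["img"],cv2.COLOR_RGB2HSV).astype(int)
for r in range(220,400,5):print(r,"".join("R" if (hsv[r,c,0]<4 or hsv[r,c,0]>172) and hsv[r,c,1]>140 else "o" if hsv[r,c,0]<16 and hsv[r,c,1]>190 and hsv[r,c,2]>60 else "#" if hsv[r,c,2]<60 else "." for c in range(240,440,2)))
E
```

```text
220 ....RRRRRRRRRRRRRRRRRRRRRRRRRRRRRRRRRRRRRRRRRRRRRRRRRRRRRRRRRR......................................
225 ....................................................................................................
230 ....................................................................................................
235 ....................................................................................................
240 ....................................................................................................
245 ..................................ooooooooooooooooooooooooooooooooooooooooooooooooooooo.............
250 .................................oooooooooooo.#.ooooooooooooooooooooo..o.....o.o.........o..........
255 .................................oooooooo###########.oooooooooooooooooo..oooooo.o.o.....o...........
260 ...............................#.oooooo###############ooooooooooooooooo.oooooooooooooooo#...........
265 ...............................#.ooooo################.oooooooooooooooooooooooooooooooo#............
270 .................................ooooo########
[... 1979 characters left out ...]
#########################################################.############
370 ####################################################################################################
375 ####################################################################################################
380 ####################################################################################################
385 ####################################################################################################
390 ####################################################################################################
395 ####################################################################################################
```

The keeper arm now lies exactly along y and the push stalls at 5 N, so it is at its stop. I'll back away, rise, and take a last look.

>>> {"api": "jog_arm", "payload": {"commands": [[0,0,0,4,0,0,0],[0,0,0,8,0,0,0],[0,0,0,0,0,0,0],[0,-20,0,0,0,0,0],[0,-40,0,0,0,0,0],[0,-40,0,0,0,0,0],[0,-30,0,-20,0,0,0],[0,0,0,-40,0,0,0],[0,0,0,-30,0,0,0],[0,0,0,-5,0,0,0]]}}

```text
time: 47.85
ee_pos: [0.4669, 0.1867, 0.163]
eef_rot: [0.698, -0.104, 0.701, 0.104]
force: [1.7, 0.9, 1.0]
grip_width: -0.001
```

>>> {"api": "jog_arm", "payload": {"commands": [[0,0,0,0,0,0,0],[0,0,0,0,0,0,0],[0,0,0,0,0,0,0],[0,0,0,0,0,0,0],[0,0,0,0,0,0,0],[0,0,0,0,0,0,0],[0,0,0,0,0,0,0],[0,0,0,0,0,0,0],[0,0,0,0,0,0,0],[0,0,0,0,0,0,0]]}}

```text
time: 48.85
ee_pos: [0.4706, 0.1881, 0.1632]
eef_rot: [0.699, -0.104, 0.699, 0.104]
force: [0.3, 0.0, -0.1]
grip_width: 0.001
```

```bash
python3 - <<'E'
from h import *
o=manip.get_obs();im=manip.get_image("wrist");np.save("w11.npy",{"im":im,"o":o},allow_pickle=True);print(o["ee_pos"],o["time"],o["force"])
save("w11.png",cv2.resize(im["img"][150:390,180:500],(800,600)))
E
```

```text
[0.47060939 0.18810195 0.1632333 ] 48.85 [ 0.25920348  0.00485401 -0.10692703]
```

View pics/w11.png

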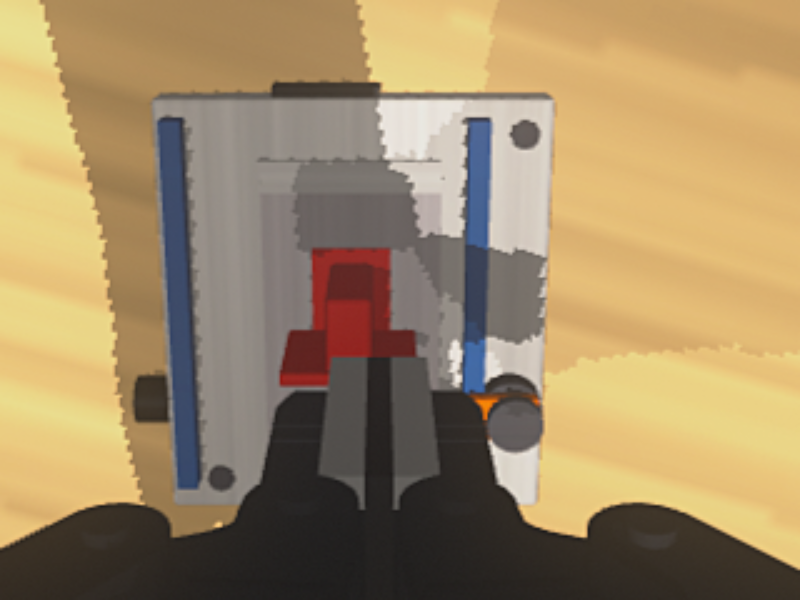

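The blade lies square and flat between the cheeks, its rear edge at crop row 160. The keeper is across, but the fingers hide the pin. A numeric check of the seat:

```bash
python3 - <<'E'
from h import *
a=np.radians(16.9);H=np.array([[np.cos(a),np.sin(a)],[-np.sin(a),np.cos(a)]]);o0=np.array([.5158,.1851])
for f,pts in(("w9",[("rear edge",(320,206),.013),("rear step",(320,219.5),.017),("plate front",(320,181),.012)]),("w11",[("rear edge L",(180+258/2.5,150+160/2.5),.013),("rear edge R",(180+441/2.5,150+160/2.5),.013),("rear step",(320,150+194/2.5),.017),("plate front",(320,150+98/2.5),.012)])):
    D=np.load(f+".npy",allow_pickle=True).item()
    for n,uv,z in pts:print(f,n,(H@(plane(D["im"],uv,z,D["o"])[:2]-o0)*1e3).round(1))
E
```

```text
w9 rear edge [-47.9   6.1]
w9 rear step [-39.4   6.1]
w9 plate front [-64.7   6.2]
w11 rear edge L [-47.8 -18.4]
w11 rear edge R [-47.8  32.2]
w11 rear step [-39.1   7. ]
w11 plate front [-64.9   7.1]
```

The rear edge is at x = -47.8 mm (home is -48), square and flat. Handing in.

```bash
python3 -c "
from rig import manip
print(manip.job_done())"
```

```text
the job is handed in; nothing more can be done
None
```

The blade is home on the brass pin and the keeper arm is swung across to its stop. I handed the job in after about 49 s; the interface gives no verdict.

- **Blade:** I gripped the right-hand blade by its rib and set it on the plate in line with the pin, which stood about 7 mm off-centre. I fed it in until the notch bottom stopped on the pin, and held about 5 N there for roughly 1 s before letting go.
- **Keeper:** My first swing, gripping the post, left the arm at only about 1.37–1.42 rad by sight. I then pushed the post with the closed fingers until it stalled at about 5 N, with the arm lying square across the blade.
- **Last checks:** The blade's rear edge measures x = -47.8 mm (home is -48), level on both sides. The robot was clear of everything and read about zero force.
- **Not checked directly:** In the final picture the fingers hid the pin, so I judged the seat from the rear edge. I did not re-measure the bystanders, though the arm never worked near them.

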